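# Refit the control knob of a variable transformer

### The job

The control knob has come off the variable transformer that feeds the optical bench lamp. Put the small brass spacer ring over the transformer's D-shaft so that it sits flat on the bearing nose, then turn the pointer knob so that its D-bore matches the flat of the shaft, push it fully home against the spacer, and finish while still gripping it and pressing it down firmly (roughly a 10 N push), so that I can tighten its grub screw. Do not let go, and leave the other things on the bench where they are.

Things in the scene. Friction and masses are not known exactly. Their poses are not given: they have to be found in the camera images.
- variac: The variable transformer, fixed to the bench: a light grey round housing 156 mm across and 120 mm high, with dark cooling slots and a white round scale plate with ticks on top (a terminal box, 32 mm deep, 85 mm wide, 92 mm high, stands on its front side, -x). Origin: centre of its underside on the bench; z up.
- nose_top (a point): Centre of the flat top of the bearing nose, the narrow round dark steel support, 26 mm in diameter and 18 mm high, in the middle of the transformer's top; 138 mm above the bench. The D-shaft stands up through it. z up.
- shaft_end (a point): Centre of the top end of the steel D-shaft: 14 mm in diameter, with one flat along its full length, 1.5 mm from the axis; it stands 34 mm above the nose (end 172 mm above the bench), 2 mm chamfer at the end. z: up the shaft; x: horizontally out of the flat. It turns only stiffly (0.12 N m friction) and stands at any angle at the start.
- spacer: The brass spacer ring: outside diameter 30 mm, bore 18 mm, height 12 mm, 40 g; lies flat on the bench at the start. Origin: centre of its underside; z along its axis.
- knob: Pointer knob, bare aluminium, 70 g, 40 mm high, standing on its underside: a skirt 50 mm across and 8 mm high, above it a bar grip 46 mm long, 26 mm wide (flat parallel sides facing +-y, x = -16 to +12 mm, 8 to 40 mm up), tapering to a nose at +x; a black line on top points to the nose. Origin: centre of the skirt's underside, on the bore's axis; x: to the nose; z: up.
- knob_bore (a point): Mouth of the knob's blind D-bore, at the knob's origin and with its axes: 15.6 mm in diameter, 24 mm deep, 2 mm chamfer; its flat is on the nose side, 2.4 mm from the axis, so the nose must point where the shaft's flat faces (it goes on freely to within about 8 degrees). Fully home the underside rests on the spacer, 150 mm above the bench.
- knob_nose (a point): The foot of the knob's nose, at the rim of the skirt, 25 mm along +x from the knob's origin.
- lens_ring: Bystander: grey lens retaining ring, 54 mm across, 7 mm high, lying flat. Origin: centre of its underside.
- screwdriver: Bystander: screwdriver with a dark wooden handle, 130 mm long, 26 mm thick, lying along its x. Origin: under its middle.
- clamp_knob: Bystander: small grey round clamping knob, 28 mm across, 24 mm high, no pointer. Origin: centre of its underside.
- adaptor: Bystander: grey plug-in mains adaptor, 50 x 42 x 36 mm with two brass pins at -x. Origin: centre of its underside.
- lens_clip: Bystander: white plastic lens clip, a ring of 32 mm with a 40 mm tail along +x, 6 mm thick. Origin: under the ring's centre.
- filter_box: Bystander: small wooden filter box, 60 x 45 x 18 mm. Origin: centre of its underside.
Things that resemble listed ones, but are neither listed nor needed, are in the scene too. There is more than one size of the spacer; the one meant has the size given above.

How it is judged:
By the outcome, as a careful person would: the job done as asked, in the order asked, and still so for the second after the job is handed in, while the arm keeps its last pose, push and grip.
It also fails if it takes over 67 s, if anything falls off the work surface, if the arm or the gripper's body presses on something with over 40 N, if the wrist force passes 120 N, or if a joint passes its speed limit or range.

### The arm

A 6-joint arm with a two-finger parallel gripper is mounted at the origin on the work surface. World frame = base frame: x ahead of the robot, y to its left, z up, the work surface at z = 0. Lengths are in m, angles in degrees, forces in N, time in s.
With the tool pointing down it reaches from about 0.35 to 0.875 m from the base axis. Payload 4.2 kg.
Tool frame: the origin (TCP) lies on the centre line of the jaws, within the pads' length; the fingertips stand 25 mm ahead of it and the grasp point (between the pads) lies 6 mm ahead of it; x points along the fingers, z is the direction in which the jaws open and shut, and the axes are right-handed (so a half turn about x gives the same grasp; the last joint's range is limited). The gripper opens to 87 mm and grips with 3 to 60 N. Pads are 19 mm wide; open, the fingers measure 117 mm over their backs; the gripper's body (75 mm by 190 mm) begins 51 mm behind the grasp point.
Start: joints at [84.202, 22.042, 0.453, 0, -68.411, -14.817], TCP at [0.22, 0.585, 0.248] pointing down, gripper open.
Joint ranges: [-179.83, 179.83], [-69.29, 118.12], [-61.27, 80.66], [-181.25, 117.63], [-171.15, -9.14], [-177.46, 177.46]. Speed limits (degrees/s): [159.86, 159.86, 180, 180, 180, 180].

### API

Orientations are given as a 3x3 rotation matrix whose columns are the frame's x, y, z axes.
In Python, from station import robot, viewer gives the robot as it stands.
- The arm moves only by the tool play_rows, never from a script. Its argument "commands" is a list of rows, each a list of 7 numbers: the turn, a rotation vector about the tool's x, y, z in rad, then the shift along the tool's x, y, z in cm, then the opening, from -1 (shut) to 1 (fully open). In form: [[wx, wy, wz, tx, ty, tz, jaw], ...]. A call has 1 to 5 rows; each row shifts and turns the commanded pose from where the row before left it, along the tool's axes as they then stand; what a row does not reach is not made up. A row lasts 1/8 s, in which the tool goes at most 62.5 mm and 10.7 degrees, less where a joint would pass 70% of its speed; a pose out of reach is approached as far as the arm can. A call is refused whole if a number of a shift passes 6.25 or a number of a turn 0.188, either way. A call with a gripper value outside its range is refused whole. The fingers move at their own pace and stop on an object; "squeeze" is the grip in N (left out, the last holds). Time passes only in rows, so rows that do not move let the fingers close. It gives the time, the measured TCP pose, the force and the opening at its end, in the units of the state.
- robot.state(): the state, without advancing time (a new reading comes with each control period).
- viewer.camera(name): name is "side" or "top"; returns the picture (400x640x3 uint8, red, green, blue); there is no depth.
- viewer.get_calibration(name): a dict with "camera_matrix" (3x3 intrinsics, pixels), "camera_from_world" (4x4, takes a point from world to camera coordinates). Camera axes: x right, y down, z forward; pixel columns grow to the right and rows downward; lengths in m; the calibration is good to about 2 mm. A picture is of the moment at which its call begins. get_calibration takes no time and is no camera call.
- robot.finish_job(): hands the job in, once; it reports no verdict.
The state is a dict: "clock": time; "qpos": joint angles; "qvel": joint speeds; "joint_torque": joint torques, N m; "eef_pos": TCP position; "orientation": TCP orientation; "contact_force": force on the tool from outside, world axes, zero at the start; "torque": the same for the moment, N m; "width": finger opening in m.
Only numpy, scipy, OpenCV 4.12 (cv2) and the standard library are available. Lean on these libraries where they do the work, as an engineer would, in place of code of your own. Each camera call takes 0.05 s, during which the arm holds its last target.

## Working session

There is one attempt and no reset: what is moved stays moved. The work goes in short steps, Python scripts to look and compute and a tool call to move; the robot and the scene stay as the last step left them, time stands still between calls to the robot, and variables do not carry over. Pictures are saved under pics/ and viewed, and the job is handed in when it is done.

Besides the shell and the picture viewer there is one more tool, called after "Emit:" as name([rows], argument=value, ...), one row to a line, values as JSON. play_rows: Moves the arm, as the interface text tells. Its arguments: {"type":"object","properties":{"commands":{"type":"array","items":{"type":"array","items":{"type":"number"}}},"squeeze":{"type":"number"}},"required":["commands"]}

```bash
ls; mkdir -p pics; python3 - <<'E'
from station import robot, viewer
import cv2,numpy as np
for n in("top","side"):
    im=viewer.camera(n); cv2.imwrite(f"pics/{n}0.png",im[:,:,::-1])
    c=viewer.get_calibration(n); print(n,c)
print(robot.state())
E
```

```text
pics
top {'camera_matrix': array([[513.08686047,   0.        , 320.28389716],
       [  0.        , 513.08686047, 196.03261272],
       [  0.        ,   0.        ,   1.        ]]), 'camera_from_world': array([[-1.42920312e-03, -9.99998731e-01,  7.03447933e-04,
         1.29197019e-02],
       [-9.97222888e-01,  1.37285549e-03, -7.44622491e-02,
         5.65273678e-01],
       [ 7.44611889e-02, -8.07916059e-04, -9.97223585e-01,
         1.40344147e+00],
       [ 0.00000000e+00,  0.00000000e+00,  0.00000000e+00,
         1.00000000e+00]])}
side {'camera_matrix': array([[506.84376332,   0.        , 329.15105457],
       [  0.        , 506.84376332, 202.86978777],
       [  0.        ,   0.        ,   1.        ]]), 'camera_from_world': array([[ 0.76238006, -0.64673876,  0.02248601, -0.43151919],
       [-0.30241133, -0.38677397, -0.87117925,  0.26777678],
       [ 0.57212239,  0.65736966, -0.49044989,  0.91166632],
       [ 0.        ,  0.        ,  0.        ,  1.        ]])}
{'clock': 0.1, 'qpos': array([ 8.42016056e+01,  2.20861463e+01,  3.88935396e-01, -2.30108814e-02,
       -6.84133901e+01, -1.48152169e+01]), 'qvel': array([ 0.05132659, -0.0689616 ,  0.18405699,  0.1409072 , -0.12131615,
       -0.05335987]), 'joint_torque': array([-6.68562534e-04, -3.91688991e+01,  1.87936163e+01,  4.23192412e+00,
        1.34761140e-02, -7.52165101e-05]), 'eef_pos': array([0.21987383, 0.58452841, 0.2465862 ]), 'orientation': array([[-5.66554080e-04,  9.35923806e-01, -3.52202085e-01],
       [-1.88271795e-03, -3.52202516e-01, -9.35921922e-01],
       [-9.99998067e-01,  1.32846804e-04,  1.96162232e-03]]), 'contact_force': array([1.00515973, 0.23206785, 0.4524072 ]), 'torque': array([-0.00193891, -0.00020937, -0.05328742]), 'width': 0.08688795601608684}
```

View pics/top0.png

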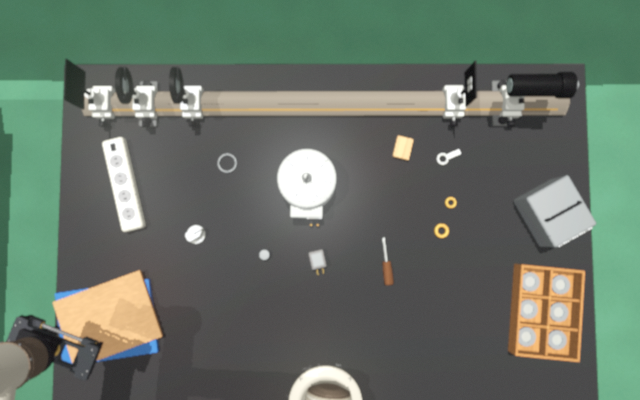

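View pics/side0.png

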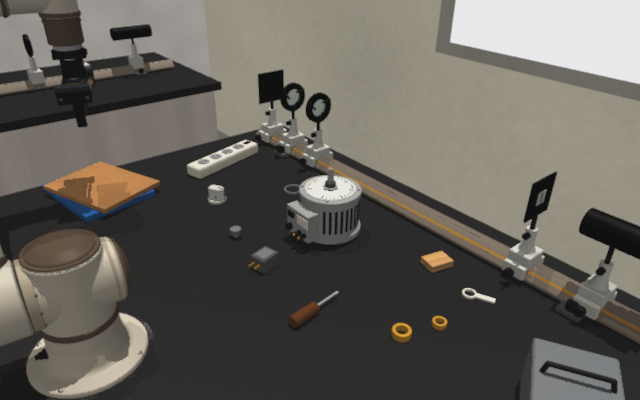

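The top view shows the variac at (306,180), the knob at (195,234), and two brass rings at (442,230) and (451,202). I'll zoom in on each.

```bash
cat > h.py <<'E'
import numpy as np,cv2
from station import robot, viewer
def cal(n):
    c=viewer.get_calibration(n); return c["camera_matrix"],c["camera_from_world"]
def ray(n,uv):
    K,T=cal(n); R,t=T[:3,:3],T[:3,3]
    d=R.T@np.linalg.inv(K)@np.array([uv[0],uv[1],1.]); return -R.T@t,d/np.linalg.norm(d)
def onz(n,uv,z):
    o,d=ray(n,uv); return o+d*(z-o[2])/d[2]
def proj(n,p):
    K,T=cal(n); q=K@(T[:3,:3]@np.array(p,float)+T[:3,3]); return q[:2]/q[2]
def tri(a,b):
    (o1,d1),(o2,d2)=ray("top",a),ray("side",b)
    s=np.linalg.lstsq(np.c_[d1,-d2],o2-o1,rcond=None)[0]
    p,q=o1+s[0]*d1,o2+s[1]*d2; return (p+q)/2,np.linalg.norm(p-q)
def crop(im,c,r,f,name):
    x,y=c; k=im[y-r:y+r,x-r:x+r]; k=cv2.resize(k,None,fx=f,fy=f,interpolation=cv2.INTER_CUBIC)
    return k
E
python3 - <<'E'
from h import *
t=cv2.imread("pics/top0.png");s=cv2.imread("pics/side0.png")
r=np.hstack([crop(t,(306,180),25,8,0),crop(t,(195,234),25,8,0)][:2])
q=np.hstack([crop(s,(331,185),25,8,0),crop(s,(216,195),25,8,0)])
cv2.imwrite("pics/z0.png",np.vstack([r,q])[:,:,:][::1] if 0 else cv2.resize(np.vstack([r,q]),(600,600)))
for n,im in(("top",t),("side",s)):
    h=cv2.cvtColor(im,cv2.COLOR_BGR2HSV)
    m=((h[:,:,0]>12)&(h[:,:,0]<28)&(h[:,:,1]>150)&(h[:,:,2]>110)).astype(np.uint8)
    for c in cv2.findContours(m,cv2.RETR_EXTERNAL,cv2.CHAIN_APPROX_NONE)[0]:
        if 30<cv2.contourArea(c)<600:
            x=cv2.boundingRect(c); ctr,wh,a=cv2.minAreaRect(c); print(n,x,ctr,wh,cv2.contourArea(c),onz(n,ctr,0.006).round(4))
E
```

```text
side (392, 323, 20, 15) (401.5, 330.0) (14.0, 19.0) 219.5 [ 0.4749 -0.3211  0.006 ]
side (432, 316, 16, 11) (439.5, 321.0) (10.0, 15.0) 118.5 [ 0.5516 -0.3512  0.006 ]
side (528, 271, 46, 25) (550.5267333984375, 282.9487609863281) (50.997901916503906, 2.042999744415283) 59.0 [ 0.837  -0.4276  0.006 ]
side (357, 181, 148, 79) (430.2434387207031, 219.99087524414062) (165.9457244873047, 1.8127340078353882) 113.0 [ 0.8361 -0.0908  0.006 ]
```

View pics/z0.png

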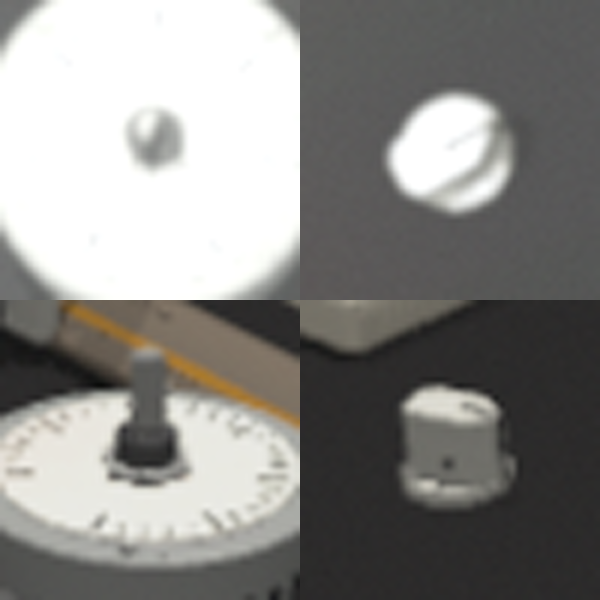

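```bash
python3 - <<'E'
from h import *
t=cv2.imread("pics/top0.png");s=cv2.imread("pics/side0.png")
h=cv2.cvtColor(t,cv2.COLOR_BGR2HSV)
m=((h[:,:,0]>10)&(h[:,:,0]<32)&(h[:,:,1]>90)).astype(np.uint8)
for c in cv2.findContours(m,cv2.RETR_EXTERNAL,cv2.CHAIN_APPROX_NONE)[0]:
    x=cv2.boundingRect(c)
    if 400<x[0]<470 and x[1]>150:
        (cx,cy),r=cv2.minEnclosingCircle(c); print(x,(cx,cy),2*r,cv2.minAreaRect(c),onz("top",(cx,cy),.012))
def st(im,c,r,f):
    k=crop(im,c,r,f,0).astype(float); return k
a=crop(t,(306,178),9,22,0);b=crop(t,(195,234),14,14,0)
c=crop(s,(331,180),20,10,0);d=crop(s,(216,195),20,10,0)
R=lambda k:cv2.resize(k,(300,300))
cv2.imwrite("pics/z1.png",np.vstack([np.hstack([R(a),R(b)]),np.hstack([R(c),R(d)])]))
g=cv2.cvtColor(t,cv2.COLOR_BGR2GRAY); print(g[170:187,298:316])
g=cv2.cvtColor(s,cv2.COLOR_BGR2GRAY); print(g[164:194,318:344])
for z in(.138,.172): print(z,onz("top",(306,178),z))
E
```

```text
(434, 223, 16, 16) (441.19232177734375, 230.3205108642578) 15.972742080688477 ((441.5, 230.5), (15.0, 15.0), 90.0) [ 0.469897   -0.32395036  0.012     ]
(444, 196, 13, 13) (450.3019714355469, 202.18316650390625) 12.824372291564941 ((450.0, 202.0), (12.0, 12.0), 90.0) [ 0.54824811 -0.35087721  0.012     ]
(410, 152, 1, 1) (410.0, 152.0) 0.00019999999494757503 ((410.0, 152.0), (0.0, 0.0), 0.0) [ 0.68980545 -0.24038036  0.012     ]
[[255 255 255 255 255 255 255 255 255 255 255 255 255 255 255 255 255 255]
 [255 255 255 255 255 255 255 255 255 255 255 255 255 255 255 255 255 255]
 [255 255 255 255 255 255 255 252 251 249 254 255 255 255 255 255 255 255]
 [255 255 255 255 255 247 237 238 234 219 219 237 254 255 255 255 255 255]
 [255 255 255 255 245 226 236 248 238 203 185 200 226 252 255 255 255 255]
 [255 255 255 253 222 216 242 251 228 185 166 174 202 238 255 255 255 255]
 [255 255 255 245 210 209 237 241 206 163 158 166 185 225 255 255 255 255]
 [255 255 255 245 206 195 217 218 183 149 152 163 176 217 255 255 255 255]
 [255 255 255 250 208 181 186 183 156 142 154 163 173 215 255 255 2
[... 3261 characters left out ...]
9 150 133 121 145 140 134 145 144 139
  132 164 221 232 232 232 232 232]
 [232 232 232 232 231 214 120  99 123 130 125 109 129 140 147 141 129 126
  158 205 228 232 232 232 232 232]
 [232 231 232 232 232 226 210 207 207 182 112  86  85  99 121 168 209 212
  220 229 232 232 232 232 232 232]
 [231 232 232 232 232 232 232 232 232 226 211 206 206 205 210 222 232 232
  232 231 232 232 232 232 232 232]
 [232 232 232 232 232 232 232 232 232 232 232 232 232 232 232 232 232 232
  232 232 232 232 232 232 232 232]
 [232 232 232 232 232 232 232 231 232 231 232 232 232 232 232 232 232 232
  232 232 232 232 232 232 231 232]]
0.138 [0.60280269 0.04864326 0.138     ]
0.172 [0.59905791 0.04772088 0.172     ]
```

View pics/z1.png

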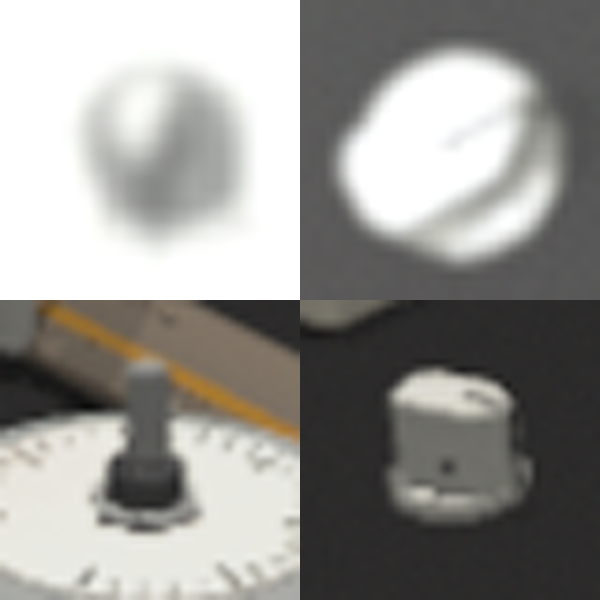

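The smaller ring, at (450,202), measures about 30 mm. The knob's line runs from about (194.5,234) to (202.5,229), so the nose points up and right in the picture. The shaft's flat seems to face the side camera. Next I'll refine the shaft axis and angle.

```bash
python3 - <<'E'
from h import *
t=cv2.imread("pics/top0.png");s=cv2.imread("pics/side0.png")
g=cv2.cvtColor(t,cv2.COLOR_BGR2GRAY)
m=(g>200).astype(np.uint8)
for c in cv2.findContours(m,cv2.RETR_EXTERNAL,cv2.CHAIN_APPROX_NONE)[0]:
    if cv2.contourArea(c)>1500:
        e=cv2.fitEllipse(c);x,y,w,h=cv2.boundingRect(c)
        if x<310<x+w and y<180<y+h:
            print("plate",e,onz("top",e[0],.12),onz("top",e[0],.12)); 
hs=cv2.cvtColor(s,cv2.COLOR_BGR2HSV)
m=((hs[:,:,2]>200)&(hs[:,:,1]<40)).astype(np.uint8)
for c in cv2.findContours(m,cv2.RETR_EXTERNAL,cv2.CHAIN_APPROX_NONE)[0]:
    x,y,w,h=cv2.boundingRect(c)
    if cv2.contourArea(c)>500 and x<331<x+w and y<200<y+h:
        hu=cv2.convexHull(c); e=cv2.fitEllipse(hu); print("side plate",e,(x,y,w,h),onz("side",e[0],.121))
print("side nose base/shaft", onz("side",(330.5,168),.172), tri((304.8,175.5),(330.4,168)))
# knob skirt
m=(g>115).astype(np.uint8)
for c in cv2.findContours(m,cv2.RETR_EXTERNAL,cv2.CHAIN_APPROX_NONE)[0]:
    x,y,w,h=cv2.boundingRect(c)
    if x<195<x+w and y<234<y+h and w<40: print("knob",(x,y,w,h),cv2.fitEllipse(c))
print(g[222:247,183:209])
E
```

```text
plate ((306.2079772949219, 180.8665771484375), (56.295833587646484, 66.76561737060547), 1.8940032720565796) [0.59732362 0.0485884  0.12      ] [0.59732362 0.0485884  0.12      ]
side nose base/shaft [0.6044877  0.04637783 0.172     ] (array([0.6062721 , 0.0501899 , 0.16998922]), np.float64(0.0018502551913468339))
knob (184, 224, 22, 21) ((194.76072692871094, 234.0447235107422), (19.627906799316406, 20.767423629760742), 75.35868072509766)
[[ 91  90  90  92  91  90  91  91  90  90  88  91  91  89  91  89  89  89
   88  88  89  88  90  90  88  90]
 [ 91  92  91  91  91  91  91  89  89  90  90  93  93  94  92  89  89  90
   89  89  89  89  87  88  90  89]
 [ 90  90  90  92  91  89  92  88  92 103 120 137 147 144 135 122 107  95
   89  87  89  90  88  89  89  87]
 [ 91  92  91  90  90  91  91 103 130 161 189 210 221 220 208 193 169 135
  108  94  89  89  90  89  89  90]
 [ 91  90  91  91  90  94 116 157 198 228 244 253 255 255 251 244 229 201
  164 120  96  89  88  88  89  88]
 [ 91  91  92  91  94 119 170 217 246 255 255 255 255 255 255 255 255 241
  211 161 110  90  88  87  87  89]
 [ 8
[... 1367 characters left out ...]
22 244 254
  245 215 158  99  88  89  88  86]
 [ 90  91  90 105 137 178 203 209 199 191 193 199 209 218 234 244 247 239
  215 169 114  89  88  87  88  88]
 [ 91  90  89  91  97 112 131 146 157 173 188 204 222 231 238 233 217 187
  151 113  92  88  89  88  87  88]
 [ 90  90  89  90  90  89  92  98 113 134 154 178 205 208 198 180 155 120
   99  91  89  86  88  87  88  88]
 [ 89  89  90  91  90  90  90  88  91  97 107 122 142 142 128 112 100  90
   90  87  90  89  88  87  89  88]
 [ 90  89  91  90  89  90  89  88  89  89  89  90  92  92  93  89  89  87
   87  88  88  86  89  89  87  89]
 [ 90  92  90  91  91  89  89  88  90  88  90  89  87  89  89  89  89  89
   90  90  89  87  89  89  88  87]]
```

```bash
python3 - <<'E'
from h import *
from scipy.optimize import least_squares
t=cv2.imread("pics/top0.png");s=cv2.imread("pics/side0.png")
g=cv2.cvtColor(t,cv2.COLOR_BGR2GRAY)
# plate top: radial 50% edge in top view, upper part
pts=[]
gf=cv2.GaussianBlur(g,(0,0),.7).astype(np.float32)
for a in np.deg2rad(np.arange(-200,20,4)):
    r=np.arange(22,36,.1); u=306+r*np.cos(a); v=180+r*np.sin(a)
    p=cv2.remap(gf,u.astype(np.float32)[None],v.astype(np.float32)[None],1)[0]
    k=np.argmin(np.diff(p)); pts.append((u[k],v[k]))
P=np.array([onz("top",q,.12)[:2] for q in pts])
f=lambda x:np.hypot(P[:,0]-x[0],P[:,1]-x[1])-x[2]
r=least_squares(f,[.6,.05,.07],loss="soft_l1",f_scale=.002); print(r.x,np.std(f(r.x)))
c=r.x[:2]
for z in(.138,.172): print(z,proj("top",[*c,z]),proj("side",[*c,z]))
# nose blob in top: weight vs white, radius
w=255-g[170:188,298:316].astype(float); v,u=np.mgrid[170:188,298:316]
print("nose centroid",(w*u).sum()/w.sum(),(w*v).sum()/w.sum(), onz("top",((w*u).sum()/w.sum(),(w*v).sum()/w.sum()),.138))
# side shaft centre line: columns at rows 176-179
gs=cv2.cvtColor(s,cv2.COLOR_BGR2GRAY).astype(float)
for row in(176,177,178,179):
    L=np.interp(-160,-gs[row,325:330],np.arange(325,330)); R=np.interp(160,gs[row,331:336],np.arange(331,336)); print(row,L,R,(L+R)/2)
for row in(182,183,184):
    L=np.interp(-150,-gs[row,322:327],np.arange(322,327)); R=np.interp(150,gs[row,333:338],np.arange(333,338)); print("nose",row,L,R,(L+R)/2)
k=crop(t,(306,178),9,30,0); cv2.imwrite("pics/sh.png",k)
E
```

```text
[0.60566406 0.04841254 0.07627326] 0.0008242937161802289
0.138 [306.09102669 176.88596328] [329.9885823 180.3413789]
0.172 [305.72379557 175.36035472] [330.32156548 167.57776138]
nose centroid 306.7035733145573 178.2351698644605 [0.60219628 0.0468457  0.138     ]
176 327.0740740740741 333.344262295082 330.20916818457806
177 326.8 333.22535211267603 330.012676056338
178 327.27906976744185 333.3157894736842 330.29742962056304
179 327.13953488372096 333.2432432432432 330.1913890634821
nose 182 324.7303370786517 335.1794871794872 329.95491212906944
nose 183 324.60215053763443 335.2470588235294 329.9246046805819
nose 184 324.32894736842104 335.37179487179486 329.850371120108
```

```bash
python3 - <<'E'
from h import *
from scipy.optimize import least_squares
t=cv2.imread("pics/top0.png");s=cv2.imread("pics/side0.png")
g=cv2.cvtColor(t,cv2.COLOR_BGR2GRAY).astype(np.float32)
def arc(im,n,c,angs,r0,r1,lev,z):
    P=[]
    for a in np.deg2rad(angs):
        r=np.arange(r0,r1,.05); u=c[0]+r*np.cos(a); v=c[1]+r*np.sin(a)
        p=cv2.remap(im,u.astype(np.float32)[None],v.astype(np.float32)[None],1)[0]
        k=np.where(p>lev)[0]
        if len(k): P.append(onz(n,(u[k[-1]],v[k[-1]]),z)[:2])
    return np.array(P)
P=arc(g,"top",(196.3,235.5),np.arange(0,95,5),5,13,150,.008)
f=lambda x:np.hypot(P[:,0]-x[0],P[:,1]-x[1])-.025
r=least_squares(f,P.mean(0)+[.02,.02]); print("knob top",r.x,1e3*f(r.x).std()); c=r.x
print(proj("top",[*c,.04]),proj("side",[*c,.008]),proj("side",[*c,.04]))
for a in (-57.5,):
    e=c+.023*np.array([np.cos(np.deg2rad(a)),np.sin(np.deg2rad(a))]); print("nose",proj("top",[*e,.04]),proj("side",[*e,.04]))
# side skirt bottom arc, widest
gs=cv2.cvtColor(s,cv2.COLOR_BGR2GRAY); print(gs[198:206,204:230])
# ring centre by saturation weight
h=cv2.cvtColor(t,cv2.COLOR_BGR2HSV)
rgb=t.astype(float); w=np.clip(rgb[192:213,440:461,2]-rgb[192:213,440:461,0]-15,0,None); v,u=np.mgrid[192:213,440:461]
cc=((w*u).sum()/w.sum(),(w*v).sum()/w.sum()); print("ring",cc,onz("top",cc,.010))
rgb=s.astype(float); w=np.clip(rgb[310:332,426:454,2]-rgb[310:332,426:454,0]-30,0,None); v,u=np.mgrid[310:332,426:454]
cs=((w*u).sum()/w.sum(),(w*v).sum()/w.sum()); print("ring",cs,onz("side",cs,.008), tri(cc,cs))
E
```

```text
knob top [0.45857281 0.35903006] 0.23542017177610272
[192.97230598 234.76496165] [215.99264934 196.83800594] [214.97766924 186.60779834]
nose [200.16862512 230.20744678] [222.549543   187.91931822]
[[ 42  42  43  71 111 122 115 108 108 110 106  96 101 109 111 111 111 110
  110 108  92  79  92  42  43  43]
 [ 43  42  44  64 105 126 119 102 102 103 105 106 109 109 111 111 109 109
  109 109  95  73  73  41  44  43]
 [ 44  43  43  55 100 138 157 181 187 164 100 101 102 101 102 107 112 107
  116 120  98  82  53  43  43  43]
 [ 43  43  43  51  87 125 146 172 183 167 147 166 165 163 151 137 131 121
  110 111  93  71  44  42  44  42]
 [ 42  43  43  46  64  93 113 121 130 127 136 148 147 145 136 126 120 115
   96  77  64  48  41  41  43  42]
 [ 42  42  42  43  47  61  74  84 101 110 109 110 109 109 108 100  82  79
   65  46  40  39  40  41  42  44]
 [ 42  42  43  44  42  43  43  52  70  77  78  78  78  76  77  68  50  48
   41  43  41  40  41  43  44  43]
 [ 43  44  42  43  42  44  44  43  43  42  43  44  45  42  42  43  41  43
   42  44  43  42  44  42  43  43]]
ring (np.float64(450.3358877296649), np.float64(202.1407072292494)) [ 0.54849147 -0.35148391  0.01      ]
ring (np.float64(439.1894728949539), np.float64(321.61603059158733)) [ 0.54785344 -0.35314358  0.008     ] (array([ 0.54878497, -0.35238316,  0.00690267]), np.float64(0.0002904556285946571))
```

Emit:
play_rows([
  [0,0,0,0,3.18,3.8,0.15],
  [0,0,0,0,3.18,3.8,0.15],
  [0,0,0,0,3.18,3.8,0.15],
  [0,0,0,0,3.18,3.8,0.15],
  [0,0,0,0,3.18,3.8,0.15],
])

```text
clock: 0.72
eef_pos: [0.3021, 0.3493, 0.2473]
orientation: [[-0.0, 0.936, -0.352], [-0.001, -0.352, -0.936], [-1.0, -0.0, 0.001]]
contact_force: [0.6, 0.0, 0.4]
width: 0.0518
```

Emit:
play_rows([
  [0,0,0,0,3.18,3.8,0.15],
  [0,0,0,0,3.18,3.8,0.15],
  [0,0,0,0,3.18,3.8,0.15],
  [0,0,0,0,3.18,3.8,0.15],
  [0,0,0,0,3.18,3.8,0.15],
])

```text
clock: 1.35
eef_pos: [0.3839, 0.1157, 0.2475]
orientation: [[-0.0, 0.936, -0.352], [0.0, -0.352, -0.936], [-1.0, -0.0, -0.0]]
contact_force: [0.8, 1.0, 0.2]
width: 0.0502
```

Emit:
play_rows([
  [0,0,0,0,3.18,3.8,0.15],
  [0,0,0,0,3.18,3.8,0.15],
  [0,0,0,0,3.18,3.8,0.15],
  [0,0,0,0,3.18,3.8,0.15],
  [0,0,0,0,3.18,3.8,0.15],
])

```text
clock: 1.98
eef_pos: [0.4659, -0.1181, 0.2473]
orientation: [[-0.0, 0.936, -0.352], [0.0, -0.352, -0.936], [-1.0, -0.0, -0.0]]
contact_force: [0.6, -0.0, 0.1]
width: 0.0496
```

Emit:
play_rows([
  [0,0,0,0,3.18,3.8,0.15],
  [0,0,0,0,3.18,3.8,0.15],
  [0,0,0,0,3.18,3.8,0.15],
  [0,0,0,0,3.18,3.8,0.15],
  [0,0,0,0,3.18,3.8,0.15],
])

```text
clock: 2.6
eef_pos: [0.5479, -0.3518, 0.2469]
orientation: [[-0.001, 0.936, -0.352], [0.001, -0.352, -0.936], [-1.0, -0.001, -0.0]]
contact_force: [0.8, 0.9, 0.3]
width: 0.05
```

Emit:
play_rows([
  [0,0,0,5,0.05,0,0.15],
  [0,0,0,5,0,0,0.15],
  [0,0,0,5,0,0,0.15],
  [0,0,0,3,0,0,0.15],
])

```text
clock: 3.1
eef_pos: [0.5464, -0.3498, 0.064]
orientation: [[-0.005, 0.936, -0.353], [0.002, -0.353, -0.936], [-1.0, -0.005, -0.0]]
contact_force: [0.9, 0.7, 0.6]
width: 0.0499
```

```bash
cat > look.py <<'E'
import sys
from h import *
def look(tag,ct,cs,r=40,f=7):
    out=[]
    for n,c in(("top",ct),("side",cs)):
        im=viewer.camera(n)[:,:,::-1].copy(); cv2.imwrite(f"pics/{tag}_{n}.png",im)
        x=min(max(c[0],r),640-r);y=min(max(c[1],r),400-r)
        out.append(cv2.resize(im[y-r:y+r,x-r:x+r],(400,400),interpolation=cv2.INTER_CUBIC))
    cv2.imwrite(f"pics/{tag}.png",np.hstack(out))
a=sys.argv; look(a[1],eval(a[2]),eval(a[3]),int(a[4]))
s=robot.state(); print(s["clock"],s["eef_pos"].round(4),s["contact_force"].round(1),s["torque"].round(2),round(s["width"],4),s["qpos"].round(1))
E
python3 look.py a1 "(450,202)" "(439,310)" 40
```

```text
3.2 [ 0.5452 -0.3492  0.0627] [-0.6  0.  -0.1] [0.05 0.02 0.02] 0.0497 [-18.4  34.2  -7.9  -0.1 -48.4  87.8]
```

View pics/a1.png

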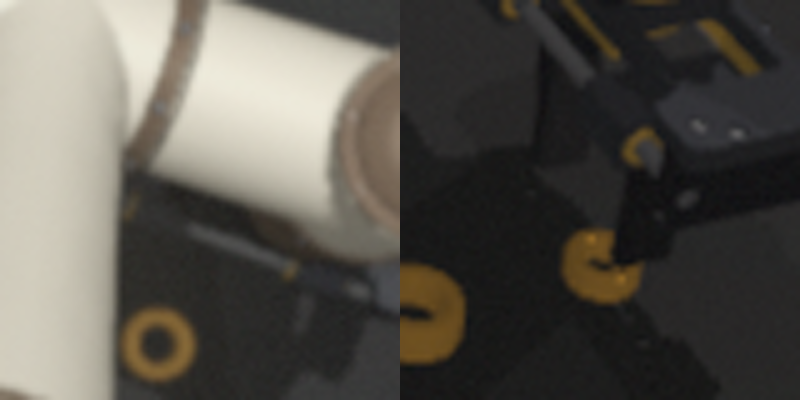

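Emit:
play_rows([
  [0,0,0,0,0,0,0.15],
  [0,0,0,0,0,0,0.15],
])

```text
clock: 3.45
eef_pos: [0.5494, -0.3509, 0.0696]
orientation: [[0.004, 0.936, -0.352], [-0.001, -0.352, -0.936], [-1.0, 0.004, 0.0]]
contact_force: [-0.1, -0.6, -0.1]
width: 0.0503
```

```bash
python3 - <<'E'
from h import *
s=robot.state();print(s)
E
```

```text
{'clock': 3.45, 'qpos': array([-1.83714937e+01,  3.38203217e+01, -7.56496708e+00,  2.35440181e-02,
       -4.83973081e+01,  8.77587942e+01]), 'qvel': array([-0.04375679, -0.42034138, -0.30877175, -0.17133876,  0.06206004,
       -0.03449297]), 'joint_torque': array([-1.83006213e-02, -4.45924795e+01,  1.49916288e+01,  3.28563318e+00,
        7.37304543e-02, -4.13881673e-05]), 'eef_pos': array([ 0.54939414, -0.35092862,  0.06964085]), 'orientation': array([[ 3.50419648e-03,  9.36070675e-01, -3.51794559e-01],
       [-1.48752965e-03, -3.51791450e-01, -9.36077221e-01],
       [-9.99992754e-01,  3.80350334e-03,  1.59686526e-04]]), 'contact_force': array([-0.10192135, -0.63311549, -0.13822786]), 'torque': array([-0.02904423, -0.01957261, -0.0517039 ]), 'width': 0.050344685526787086}
```

Emit:
play_rows([
  [0,0,0,2,0,0,0.15],
  [0,0,0,1.5,0,0,0.15],
  [0,0,0,0.4,0,0,0.15],
  [0,0,0,0,0,0,0.15],
  [0,0,0,0,0,0,0.15],
])

```text
clock: 4.08
eef_pos: [0.5487, -0.3507, 0.0293]
orientation: [[0.001, 0.936, -0.352], [-0.001, -0.352, -0.936], [-1.0, 0.001, 0.0]]
contact_force: [0.7, -0.2, -0.6]
width: 0.0504
```

```bash
python3 look.py a2 "(450,202)" "(439,310)" 40
```

```text
4.175 [ 0.5486 -0.3506  0.0292] [ 0.3  0.6 -0.1] [-0.08 -0.03  0.06] 0.0499 [-18.4  36.7  -9.3   0.  -44.   87.8]
```

View pics/a2.png

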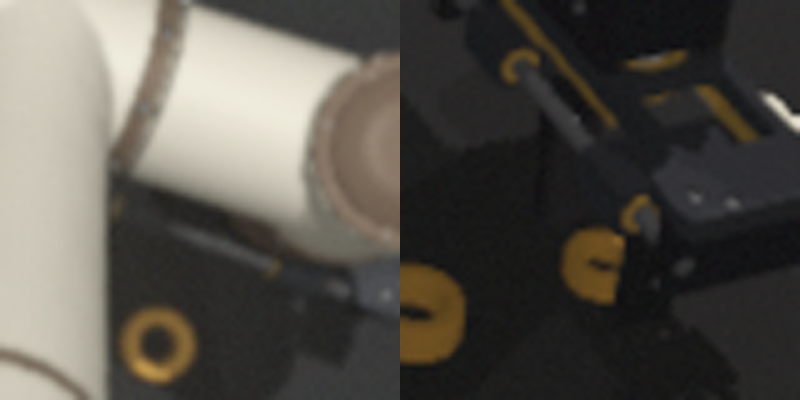

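Emit:
play_rows([
  [0,0,0,0.15,0,0,0.1],
  [0,0,0,0,0,0,-0.6],
  [0,0,0,0,0,0,-0.6],
  [0,0,0,0,0,0,-0.6],
  [0,0,0,0,0,0,-0.6],
], squeeze=15)

```text
clock: 4.8
eef_pos: [0.5482, -0.3505, 0.0271]
orientation: [[-0.0, 0.936, -0.352], [-0.0, -0.352, -0.936], [-1.0, -0.0, 0.0]]
contact_force: [1.0, 0.1, -0.1]
width: 0.0281
```

Emit:
play_rows([
  [0,0,0,0,0,0,-0.6],
  [0,0,0,-2,0,0,-0.6],
  [0,0,0,-4,0,0,-0.6],
  [0,0,0,-5,0,0,-0.6],
  [0,0,0,-5,0,0,-0.6],
])

```text
clock: 5.42
eef_pos: [0.5479, -0.3503, 0.1883]
orientation: [[-0.001, 0.936, -0.352], [0.0, -0.352, -0.936], [-1.0, -0.001, -0.0]]
contact_force: [1.0, -0.7, -0.4]
width: 0.0285
```

```bash
python3 look.py a3 "(470,192)" "(439,250)" 60
```

```text
5.525 [ 0.5513 -0.3521  0.1946] [0.5 0.1 0.5] [-0.03 -0.12 -0.04] 0.0285 [-18.4  26.7  -0.1   0.1 -62.5  87.8]
```

View pics/a3.png

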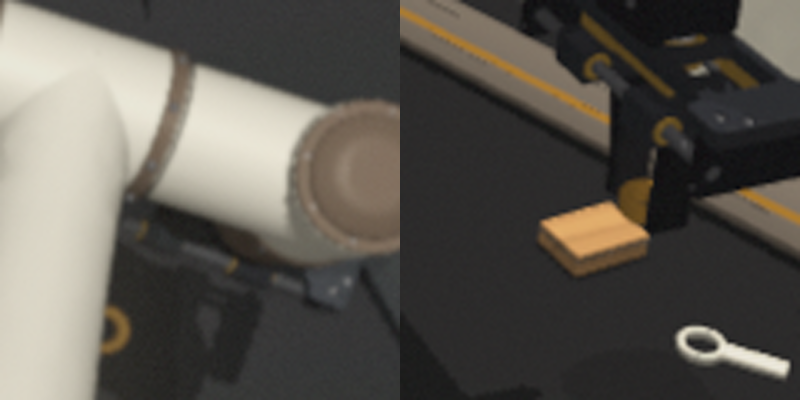

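```bash
python3 - <<'E'
from h import *
s=robot.state();p=s["eef_pos"];R=s["orientation"]
im=cv2.imread("pics/a3_side.png"); k=im[215:265,415:465]; cv2.imwrite("pics/a3z.png",cv2.resize(k,(600,600),interpolation=cv2.INTER_CUBIC))
t=p+R[:,0]*.025
for dy in(-.015,-.0095,0,.0095,.015): print(dy,[ (proj("side",t+R[:,1]*dy+R[:,2]*dz)).round(1) for dz in(-.015,0,.015)])
h=cv2.cvtColor(im,cv2.COLOR_BGR2HSV)
m=((h[:,:,0]>12)&(h[:,:,0]<28)&(h[:,:,1]>120)&(h[:,:,2]>70))
v,u=np.where(m[235:262,420:445]); print(u.min()+420,u.max()+420,v.min()+235,v.max()+235)
# ring sizes in side a0 by extreme width
E
```

```text
-0.015 [array([440.1, 249.6]), array([444.5, 254.1]), array([448.9, 258.8])]
-0.0095 [array([442.8, 249. ]), array([447.1, 253.6]), array([451.6, 258.2])]
0 [array([447.3, 248.1]), array([451.7, 252.6]), array([456.3, 257.2])]
0.0095 [array([451.9, 247.1]), array([456.3, 251.6]), array([460.9, 256.2])]
0.015 [array([454.5, 246.5]), array([458.9, 251. ]), array([463.5, 255.6])]
421 444 251 261
```

View pics/a3z.png

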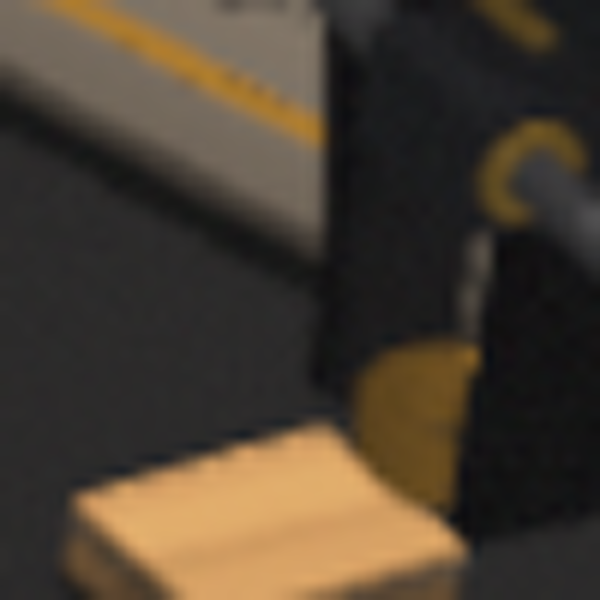

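Emit:
play_rows([
  [0,0,0,-2.5,0,-0.5,-0.6],
  [0,0,0,-2.3,-1.0,-4.5,-0.6],
  [0,0,0,0,-1.2,-5,-0.6],
  [0,0,0,0,-1.2,-5,-0.6],
  [0,0,0,0,-1.2,-5,-0.6],
])

```text
clock: 6.15
eef_pos: [0.5753, -0.1454, 0.2346]
orientation: [[-0.0, 0.936, -0.352], [0.0, -0.352, -0.936], [-1.0, -0.0, -0.0]]
contact_force: [0.6, 0.3, -0.5]
width: 0.0285
```

Emit:
play_rows([
  [0,0,0,0,-1.2,-5,-0.6],
  [0,0,0,0,-1.2,-5,-0.6],
  [0,0,0,0,-1.2,-5,-0.6],
  [0,0,0,0,-0.5,-4.4,-0.6],
  [0,0,0,0,0,0,-0.6],
])

```text
clock: 6.78
eef_pos: [0.6057, 0.0517, 0.2342]
orientation: [[-0.001, 0.937, -0.348], [0.0, -0.348, -0.937], [-1.0, -0.001, 0.0]]
contact_force: [0.6, -0.6, -0.6]
width: 0.0284
```

Emit:
play_rows([
  [0,0,0,0,0,0,-0.6],
  [0,0,0,0,0,0,-0.6],
  [0,0,0,0,0,0,-0.6],
])

```text
clock: 7.15
eef_pos: [0.6053, 0.0478, 0.2351]
orientation: [[0.0, 0.935, -0.354], [0.0, -0.354, -0.935], [-1.0, 0.0, -0.0]]
contact_force: [0.7, -0.8, -1.0]
width: 0.0287
```

```bash
python3 look.py a4 "(306,178)" "(331,165)" 40
```

```text
7.25 [0.6054 0.0481 0.2351] [-0.1 -1.2  0. ] [-0.03  0.05  0.  ] 0.0292 [ 19.8  20.8  -3.2  -0.  -65.9  49.5]
```

View pics/a4.png

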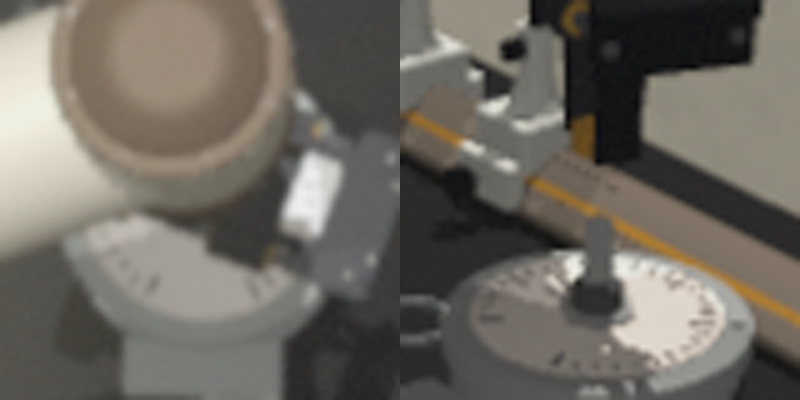

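Emit:
play_rows([
  [0,0,0,1.8,0,0,-0.6],
  [0,0,0,1.4,0,0,-0.6],
  [0,0,0,0,0,0,-0.6],
  [0,0,0,0,0,0,-0.6],
])

```text
clock: 7.75
eef_pos: [0.6058, 0.0489, 0.2035]
orientation: [[0.001, 0.936, -0.352], [-0.0, -0.352, -0.936], [-1.0, 0.001, -0.0]]
contact_force: [-0.1, -0.1, -0.1]
width: 0.0284
```

```bash
python3 look.py a5 "(306,178)" "(331,165)" 25
```

```text
7.85 [0.6059 0.049  0.2038] [ 0.3  0.2 -0.9] [ 0.04 -0.02 -0.  ] 0.0287 [ 19.9  22.2  -5.8   0.  -61.9  49.5]
```

View pics/a5.png

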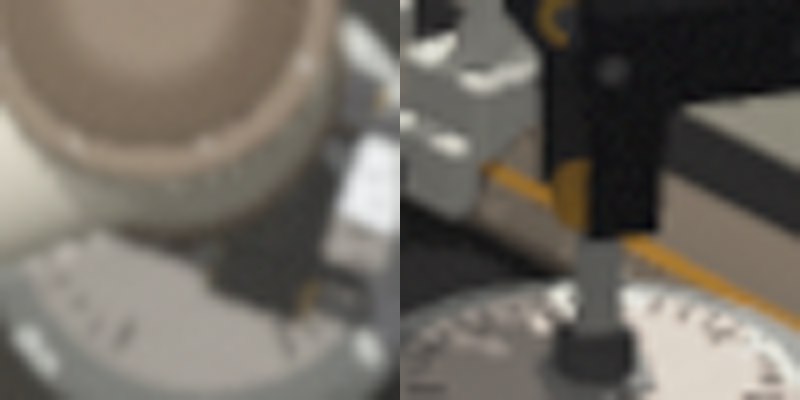

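Emit:
play_rows([
  [0,0,0,0.3,0,0,-0.6],
  [0,0,0,0.3,0,0,-0.6],
  [0,0,0,0.2,0,0,-0.6],
  [0,0,0,0,0,0,-0.6],
])

```text
clock: 8.35
eef_pos: [0.6054, 0.0489, 0.1948]
orientation: [[-0.001, 0.936, -0.352], [-0.0, -0.352, -0.936], [-1.0, -0.0, 0.0]]
contact_force: [-0.6, 0.2, 0.9]
width: 0.0289
```

Emit:
play_rows([
  [0,0,0,0.4,0,0,-0.6],
  [0,0,0,0.4,0,0,-0.6],
  [0,0,0,0.3,0,0,-0.6],
  [0,0,0,0,0,0,-0.6],
])

```text
clock: 8.85
eef_pos: [0.6053, 0.0489, 0.1836]
orientation: [[-0.001, 0.936, -0.352], [-0.0, -0.352, -0.936], [-1.0, -0.001, 0.0]]
contact_force: [0.2, 0.3, -1.1]
width: 0.0284
```

Emit:
play_rows([
  [0,0,0,0.5,0,0,-0.6],
  [0,0,0,0.5,0,0,-0.6],
  [0,0,0,0.4,0,0,-0.6],
  [0,0,0,0.2,0,0,-0.6],
  [0,0,0,0,0,0,-0.6],
])

```text
clock: 9.48
eef_pos: [0.6054, 0.0489, 0.1679]
orientation: [[-0.0, 0.936, -0.352], [-0.0, -0.352, -0.936], [-1.0, -0.0, 0.0]]
contact_force: [0.8, -0.9, 0.1]
width: 0.0283
```

Emit:
play_rows([
  [0,0,0,0.15,0,0,-0.6],
  [0,0,0,0.15,0,0,-0.6],
  [0,0,0,0,0,0,-0.6],
])

```text
clock: 9.85
eef_pos: [0.6055, 0.049, 0.1651]
orientation: [[0.0, 0.936, -0.352], [0.0, -0.352, -0.936], [-1.0, 0.0, -0.0]]
contact_force: [-0.4, 0.5, -0.9]
width: 0.0283
```

Emit:
play_rows([
  [0,0,0,0.15,0,0,-0.6],
  [0,0,0,0,0,0,-0.6],
])

```text
clock: 10.1
eef_pos: [0.6055, 0.0489, 0.165]
orientation: [[0.001, 0.936, -0.352], [-0.0, -0.352, -0.936], [-1.0, 0.001, -0.0]]
contact_force: [-1.4, 0.3, 5.5]
width: 0.0284
```

```bash
python3 look.py a6 "(306,178)" "(331,170)" 25
```

```text
10.2 [0.6055 0.0489 0.165 ] [-2.2  0.8  5.6] [ 0.14  0.79 -0.07] 0.0285 [ 19.9  24.2  -8.7   0.  -57.   49.5]
```

View pics/a6.png

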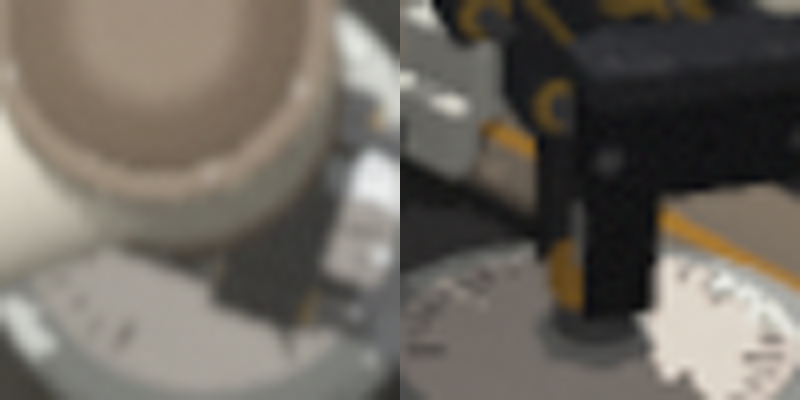

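The ring touches the nose with 5.5 N at exactly the expected height. I'll release it and rise.

Emit:
play_rows([
  [0,0,0,0,0,0,-0.2],
  [0,0,0,0,0,0,0.1],
  [0,0,0,0,0,0,0.15],
  [0,0,0,-1,0,0,0.15],
  [0,0,0,-3,0,0,0.15],
])

```text
clock: 10.82
eef_pos: [0.6046, 0.0487, 0.2027]
orientation: [[-0.004, 0.936, -0.352], [-0.001, -0.352, -0.936], [-1.0, -0.003, 0.002]]
contact_force: [1.1, -0.1, 0.8]
width: 0.0496
```

Emit:
play_rows([
  [0,0,0,-4,0,0,0.3],
  [0,0,0,-2,0,-4,0.3],
  [0,0,0,0,0,-5,0.3],
  [0,0,0,0,0,-5,0.3],
  [0,0,0,0,0,-5,0.3],
])

```text
clock: 11.45
eef_pos: [0.6729, 0.2282, 0.2646]
orientation: [[0.001, 0.936, -0.352], [0.0, -0.352, -0.936], [-1.0, 0.001, -0.001]]
contact_force: [0.5, 0.5, 0.1]
width: 0.0568
```

```bash
python3 look.py a7 "(306,178)" "(331,175)" 25
```

```text
11.55 [0.6732 0.2311 0.2624] [ 0.8 -0.2 -0.7] [-0.07  0.03  0.05] 0.0566 [ 31.9  30.3  15.9  -0.  -75.6  37.7]
```

View pics/a7.png

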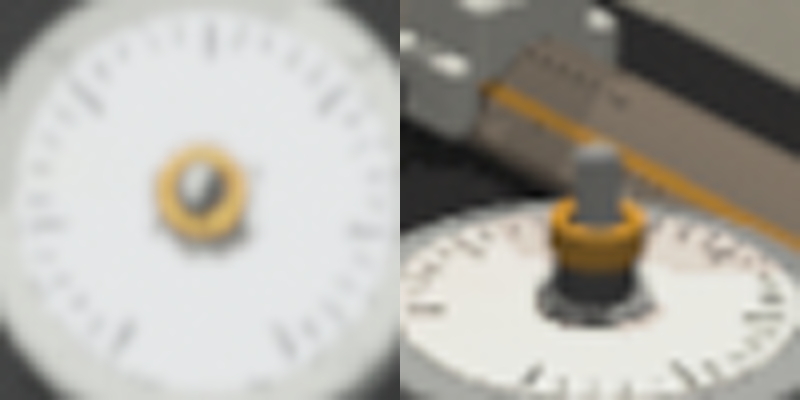

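The ring sits flat on the nose around the shaft. The shaft end now stands out better, so I'll estimate its flat from this picture.

```bash
python3 - <<'E'
from h import *
t=cv2.imread("pics/a7_top.png");s=cv2.imread("pics/a7_side.png")
k=cv2.resize(t[168:186,297:315],(400,400),interpolation=cv2.INTER_CUBIC)
k2=cv2.resize(s[160:190,315:345],(400,400),interpolation=cv2.INTER_CUBIC)
cv2.imwrite("pics/a7z.png",np.hstack([k,k2]))
print(t[168:186,299:314].min(axis=2))
b=t[:,:,0].astype(int)
# expected axis px at z=.172
print(proj("top",[.6055,.0487,.172]),proj("side",[.6055,.0487,.172]))
g=t[:,:,1].astype(float)
E
```

```text
[[229 228 228 229 228 229 229 228 228 229 228 229 228 228 228]
 [228 228 228 228 227 227 227 227 227 227 228 229 228 229 229]
 [229 228 228 227 223 215 209 209 210 218 225 228 229 229 228]
 [229 228 226 215 202 182 169 166 172 188 209 224 228 228 229]
 [228 228 216 188 163 143 139 138 135 143 174 205 223 226 227]
 [227 218 193 155 131 147 167 164 140 118 133 171 204 218 221]
 [222 198 157 125 134 173 195 185 146 110 107 136 177 204 214]
 [216 178 130 115 145 188 200 177 133 106 101 118 161 201 217]
 [214 169 121 112 146 184 190 154 113 104 106 114 155 199 222]
 [214 170 120 111 133 163 166 133 101 102 106 114 150 198 223]
 [217 180 129 110 117 130 131 108  95 102 107 114 154 201 223]
 [220 188 136 112 107 103 102  92  97 108 107 114 158 206 223]
 [221 191 148 119 104  99  98  94 102 106 106 115 161 206 222]
 [219 196 174 142 114 104 100  99 102 103 107 118 157 198 218]
 [222 213 203 175 140 123 116 108 108 110 118 134 160 197 218]
 [227 224 220 204 175 151 144 138 135 135 147 166 186 212 224]
 [228 228 227 219 202 182 177 179 172 169 184 202 214 224 228]
 [229 228 228 227 221 211 209 212 209 206 213 222 226 228 228]]
[305.60824663 175.42604867] [330.19074702 167.5546646 ]
```

View pics/a7z.png

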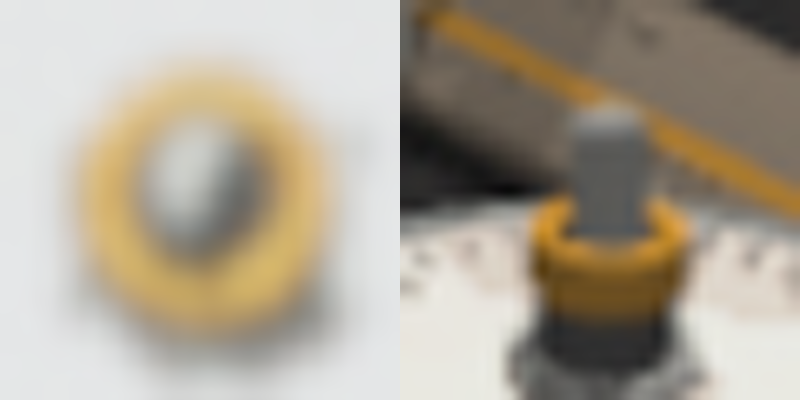

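```bash
python3 - <<'E'
from h import *
t=cv2.imread("pics/a7_top.png")[:,:,:].astype(float)
ax=np.array(proj("top",[.6055,.0487,.172]))
v,u=np.mgrid[168:186,297:315]
for ch,lo in((0,115),(0,130),(1,0)):
    I=t[168:186,297:315,ch]
    if lo==0: lo=np.percentile(I[(np.hypot(u-ax[0],v-ax[1])<3)],35)
    for R in(2.6,3.0,3.4):
        w=np.clip(I-lo,0,None)*(np.hypot(u-ax[0]+.8,v-ax[1]+.3)<R)
        W=w.sum(); cu,cv=(w*u).sum()/W,(w*v).sum()/W
        C=np.array([[(w*(u-cu)**2).sum(),(w*(u-cu)*(v-cv)).sum()],[0,(w*(v-cv)**2).sum()]])/W; C[1,0]=C[0,1]
        e,V=np.linalg.eigh(C); n=V[:,0]*np.sign(V[0,0])
        print(ch,lo,R,"cent",round(cu,2),round(cv,2),"off",(np.array([cu,cv])-ax).round(2),"eig",e.round(2),"flat world deg",np.degrees(np.arctan2(-n[0],-n[1])).round(1))
E
```

```text
0 115 2.6 cent 304.89 174.92 off [-0.71 -0.5 ] eig [0.93 1.58] flat world deg -113.0
0 115 3.0 cent 304.82 175.02 off [-0.79 -0.41] eig [1.01 1.87] flat world deg -108.2
0 115 3.4 cent 304.85 174.78 off [-0.76 -0.65] eig [1.11 2.35] flat world deg -105.9
0 130 2.6 cent 304.89 174.91 off [-0.72 -0.51] eig [0.72 1.53] flat world deg -112.6
0 130 3.0 cent 304.88 174.92 off [-0.73 -0.5 ] eig [0.73 1.56] flat world deg -112.7
0 130 3.4 cent 304.91 174.78 off [-0.7  -0.65] eig [0.78 1.85] flat world deg -108.9
1 147.95 2.6 cent 304.76 174.65 off [-0.85 -0.78] eig [0.84 1.51] flat world deg -111.6
1 147.95 3.0 cent 304.47 174.63 off [-1.14 -0.79] eig [1.22 1.68] flat world deg -131.5
1 147.95 3.4 cent 304.45 174.27 off [-1.16 -1.16] eig [1.39 2.69] flat world deg -124.9
```

Emit:
play_rows([
  [0,0,0,0,-4.9,-0.9,0.3],
  [0,0,0,0,-4.9,-0.9,0.3],
  [0,0,0,0,-4.9,-0.9,0.3],
  [0,0,0,0,-4.9,-0.9,0.3],
  [0,0,0,0,-4.9,-0.9,0.3],
])

```text
clock: 12.18
eef_pos: [0.4576, 0.3552, 0.2644]
orientation: [[0.001, 0.936, -0.352], [0.001, -0.352, -0.936], [-1.0, 0.001, -0.001]]
contact_force: [0.5, 1.0, -0.6]
width: 0.0565
```

Emit:
play_rows([
  [0.161,0,0,1.5,0,0,0.3],
  [0.161,0,0,2,0,0,0.3],
  [0.161,0,0,2,0,0,0.3],
  [0.161,0,0,1,0,0,0.3],
  [0,0,0,0,0,0,0.3],
])

```text
clock: 12.8
eef_pos: [0.4587, 0.3543, 0.1984]
orientation: [[-0.001, 0.538, -0.843], [-0.001, -0.843, -0.538], [-1.0, 0.001, 0.001]]
contact_force: [-0.3, -0.5, -0.2]
width: 0.0566
```

Emit:
play_rows([
  [0,0,0,0,0,0,0.3],
  [0,0,0,0,0,0,0.3],
  [0,0,0,0,0,0,0.3],
])

```text
clock: 13.18
eef_pos: [0.459, 0.3552, 0.1991]
orientation: [[0.001, 0.538, -0.843], [0.001, -0.843, -0.538], [-1.0, -0.0, -0.001]]
contact_force: [-0.5, -0.1, 0.9]
width: 0.0561
```

Emit:
play_rows([
  [0,0,0,3,-0.36,-0.18,0.3],
  [0,0,0,4.5,0,0,0.3],
  [0,0,0,4,0,0,0.3],
  [0,0,0,2,0,0,0.3],
  [0,0,0,0,0,0,0.3],
])

```text
clock: 13.8
eef_pos: [0.4579, 0.3583, 0.062]
orientation: [[-0.002, 0.537, -0.843], [-0.003, -0.843, -0.537], [-1.0, 0.001, 0.004]]
contact_force: [-0.5, -0.5, 0.1]
width: 0.0567
```

Emit:
play_rows([
  [0,0,0,0,0,0,0.3],
  [0,0,0,0,0,0,0.3],
  [0,0,0,0,0,0,0.3],
])

```text
clock: 14.18
eef_pos: [0.4588, 0.3595, 0.0646]
orientation: [[0.001, 0.537, -0.843], [0.002, -0.843, -0.537], [-1.0, -0.001, -0.002]]
contact_force: [-0.2, 0.5, -0.1]
width: 0.0564
```

```bash
python3 look.py b1 "(195,234)" "(216,190)" 30
```

```text
14.275 [0.4587 0.3594 0.0642] [-0.2  0.1 -0.1] [ 0.04 -0.02 -0.01] 0.0567 [ 54.   28.9 -18.2   0.  -42.8 -21.5]
```

View pics/b1.png

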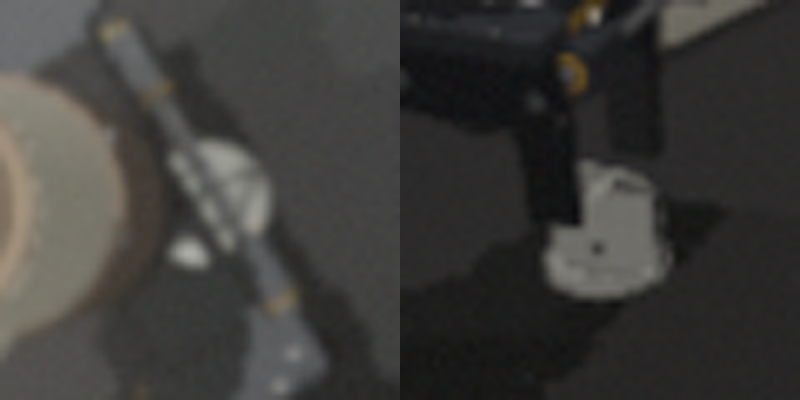

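Emit:
play_rows([
  [0,0,0,1.5,0,0,0.3],
  [0,0,0,1,0,0,0.3],
  [0,0,0,0.4,0,0,0.3],
  [0,0,0,0,0,0,0.3],
  [0,0,0,0,0,0,0.3],
])

```text
clock: 14.9
eef_pos: [0.4587, 0.3594, 0.0347]
orientation: [[0.0, 0.537, -0.843], [0.0, -0.843, -0.537], [-1.0, -0.0, -0.0]]
contact_force: [-0.1, -0.3, -0.4]
width: 0.0567
```

Emit:
play_rows([
  [0,0,0,0,0,0,-0.2],
  [0,0,0,0,0,0,-0.6],
  [0,0,0,0,0,0,-0.6],
  [0,0,0,0,0,0,-0.6],
  [0,0,0,0,0,0,-0.6],
], squeeze=35)

```text
clock: 15.52
eef_pos: [0.4586, 0.3593, 0.0347]
orientation: [[0.0, 0.537, -0.843], [0.0, -0.843, -0.537], [-1.0, -0.0, -0.001]]
contact_force: [0.1, 0.4, 0.4]
width: 0.0261
```

```bash
python3 look.py b2 "(195,234)" "(216,190)" 30
```

```text
15.625 [0.4586 0.3593 0.0347] [0.7 0.8 0.3] [ 0.15 -0.04  0.01] 0.0257 [ 54.   31.3 -19.5   0.  -39.1 -21.5]
```

View pics/b2.png

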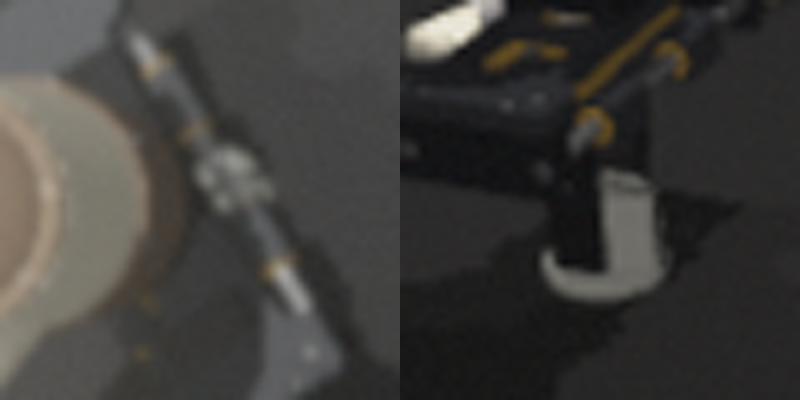

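Emit:
play_rows([
  [0,0,0,-2,0,0,-0.6],
  [0,0,0,-4.5,0,0,-0.6],
  [0,0,0,-5,0,0,-0.6],
  [0,0,0,-5,0,0,-0.6],
  [0,0,0,-3.5,2,0.25,-0.6],
])

```text
clock: 16.25
eef_pos: [0.467, 0.3416, 0.2369]
orientation: [[0.001, 0.539, -0.843], [0.002, -0.843, -0.539], [-1.0, -0.001, -0.002]]
contact_force: [0.1, -0.1, -1.3]
width: 0.0262
```

Emit:
play_rows([
  [0,0,0,0,5,0.63,-0.6],
  [0,0,0,0,5,0.63,-0.6],
  [0,0,0,0,5,0.63,-0.6],
  [0,0,0,0,5,0.63,-0.6],
  [0,0,0,0,5,0.63,-0.6],
])

```text
clock: 16.88
eef_pos: [0.5749, 0.1115, 0.2341]
orientation: [[-0.001, 0.537, -0.844], [-0.0, -0.844, -0.537], [-1.0, -0.0, 0.001]]
contact_force: [1.7, 0.2, -1.0]
width: 0.0252
```

Emit:
play_rows([
  [0.173,0,0,0,5,0.63,-0.6],
  [0.173,0,0,0,2,0,-0.6],
  [0.173,0,0,0,0,0,-0.6],
  [0.173,0,0,0,0,0,-0.6],
  [0.173,0,0,0,0,0,-0.6],
])

```text
clock: 17.5
eef_pos: [0.6035, 0.0488, 0.2338]
orientation: [[-0.002, -0.3, -0.954], [-0.0, -0.954, 0.3], [-1.0, 0.001, 0.002]]
contact_force: [0.4, 0.8, 0.1]
width: 0.0259
```

Emit:
play_rows([
  [0.173,0,0,0,0,0,-0.6],
  [0,0,0,0,0,0,-0.6],
  [0,0,0,0,0,0,-0.6],
  [0,0,0,0,0,0,-0.6],
])

```text
clock: 18.0
eef_pos: [0.6039, 0.0491, 0.2344]
orientation: [[-0.0, -0.453, -0.892], [-0.0, -0.892, 0.453], [-1.0, 0.0, 0.0]]
contact_force: [-0.6, 0.1, -0.7]
width: 0.0254
```

```bash
python3 look.py b3 "(306,178)" "(331,165)" 40
```

```text
18.1 [0.604  0.0491 0.2345] [ 0.3 -0.1 -0.6] [ 0.11 -0.08  0.02] 0.026 [ 19.9  20.7  -3.5  -0.  -65.8 -46.9]
```

View pics/b3.png

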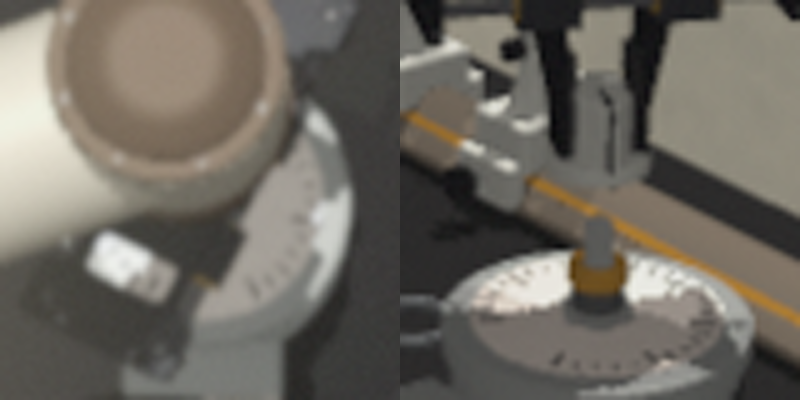

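```bash
python3 - <<'E'
from h import *
s=cv2.imread("pics/b3_side.png"); k=s[135:170,312:350]
cv2.imwrite("pics/b3z.png",cv2.resize(k,None,fx=16,fy=16,interpolation=cv2.INTER_CUBIC))
p=np.array([.604,.0491,.1998]); d=np.array([-.656,-.755,0])
for z in(0,.008): 
  a=np.linspace(0,2*np.pi,200); q=np.array([proj("side",p+[.025*np.cos(x),.025*np.sin(x),z]) for x in a]); print(z,q.min(0),q.max(0))
print(proj("side",p+[0,0,.04]), proj("side",p+[-.453*.023,-.892*.023,.04]))
E
```

```text
0 [319.23728332 152.65344986] [340.50369155 161.42189357]
0.008 [319.28133331 149.56957281] [340.61799308 158.25254514]
[330.27366498 141.11796002] [332.63464339 144.95144188]
```

View pics/b3z.png

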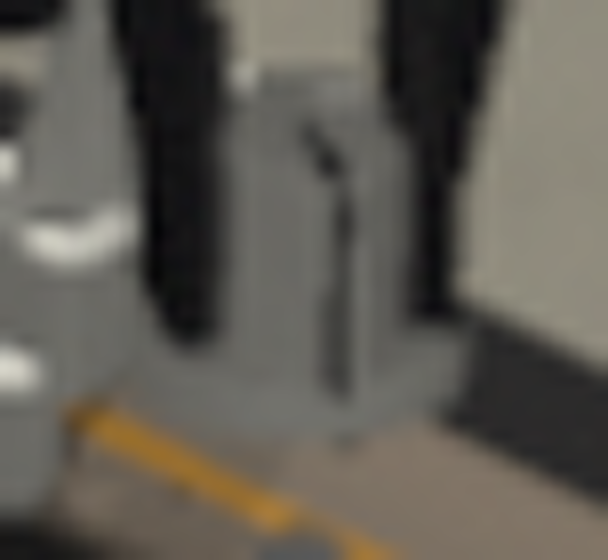

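Emit:
play_rows([
  [0,0,0,1.2,-0.03,-0.15,-0.6],
  [0,0,0,1,0,0,-0.6],
  [0,0,0,0.3,0,0,-0.6],
  [0,0,0,0,0,0,-0.6],
  [0,0,0,0,0,0,-0.6],
])

```text
clock: 18.73
eef_pos: [0.6057, 0.0488, 0.2099]
orientation: [[0.001, -0.454, -0.891], [0.0, -0.891, 0.454], [-1.0, -0.0, -0.001]]
contact_force: [0.4, 0.2, -1.4]
width: 0.0256
```

Emit:
play_rows([
  [0,0,0,0.2,0,0,-0.6],
  [0,0,0,0.2,0,0,-0.6],
  [0,0,0,0,0,0,-0.6],
])

```text
clock: 19.1
eef_pos: [0.6054, 0.0487, 0.2053]
orientation: [[-0.0, -0.454, -0.891], [-0.0, -0.891, 0.454], [-1.0, 0.0, 0.0]]
contact_force: [-0.1, -0.3, -0.8]
width: 0.0256
```

Emit:
play_rows([
  [0,0,0,0.2,0,0,-0.6],
  [0,0,0,0.1,0,0,-0.6],
  [0,0,0,0,0,0,-0.6],
])

```text
clock: 19.48
eef_pos: [0.6055, 0.0486, 0.2024]
orientation: [[-0.0, -0.454, -0.891], [-0.0, -0.891, 0.454], [-1.0, 0.0, 0.0]]
contact_force: [1.1, 1.1, -0.9]
width: 0.026
```

Emit:
play_rows([
  [0,0,0,0.15,0,0,-0.6],
  [0,0,0,0.15,0,0,-0.6],
  [0,0,0,0,0,0,-0.6],
])

```text
clock: 19.85
eef_pos: [0.6054, 0.0487, 0.1994]
orientation: [[-0.0, -0.454, -0.891], [-0.0, -0.891, 0.454], [-1.0, 0.0, 0.0]]
contact_force: [-0.5, 0.5, -1.4]
width: 0.0257
```

Emit:
play_rows([
  [0,0,0,0.2,0,0,-0.6],
  [0,0,0,0.2,0,0,-0.6],
  [0,0,0,0,0,0,-0.6],
])

```text
clock: 20.23
eef_pos: [0.6054, 0.0487, 0.1953]
orientation: [[-0.001, -0.454, -0.891], [-0.0, -0.891, 0.454], [-1.0, 0.0, 0.0]]
contact_force: [-0.2, -0.1, -0.7]
width: 0.0258
```

Emit:
play_rows([
  [0,0,0,0.25,0,0,-0.6],
  [0,0,0,0.25,0,0,-0.6],
  [0,0,0,0.25,0,0,-0.6],
  [0,0,0,0,0,0,-0.6],
])

```text
clock: 20.72
eef_pos: [0.6054, 0.0487, 0.1877]
orientation: [[-0.001, -0.454, -0.891], [-0.0, -0.891, 0.454], [-1.0, 0.0, 0.0]]
contact_force: [-0.0, 0.1, -1.2]
width: 0.0256
```

```bash
python3 look.py b4 "(306,178)" "(331,165)" 30
```

```text
20.825 [0.6055 0.0487 0.188 ] [ 0.6  0.7 -0.9] [ 0.06 -0.09  0.01] 0.0257 [ 19.8  23.   -7.    0.  -60.  -46.8]
```

View pics/b4.png

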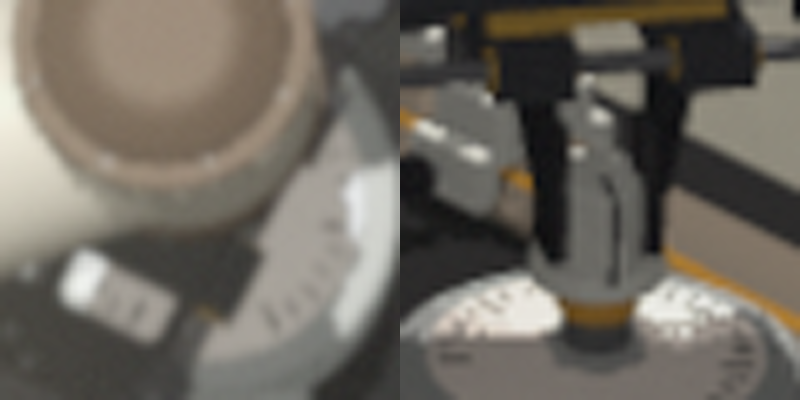

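Emit:
play_rows([
  [0,0,0,0.15,0,0,-0.6],
  [0,0,0,0.15,0,0,-0.6],
  [0,0,0,0,0,0,-0.6],
])

```text
clock: 21.2
eef_pos: [0.6054, 0.0487, 0.1849]
orientation: [[-0.0, -0.454, -0.891], [-0.0, -0.891, 0.454], [-1.0, 0.0, 0.0]]
contact_force: [-0.5, -0.2, -0.9]
width: 0.0259
```

Emit:
play_rows([
  [0,0,0,0.1,0,0,-0.6],
  [0,0,0,0,0,0,-0.6],
  [0,0,0,0,0,0,-0.6],
], squeeze=45)

```text
clock: 21.58
eef_pos: [0.6056, 0.0487, 0.1847]
orientation: [[0.001, -0.454, -0.891], [0.0, -0.891, 0.454], [-1.0, -0.0, -0.001]]
contact_force: [-1.1, 0.7, 4.3]
width: 0.0256
```

Emit:
play_rows([
  [0,0,0,0.1,0,0,-0.6],
  [0,0,0,0,0,0,-0.6],
  [0,0,0,0,0,0,-0.6],
  [0,0,0,0,0,0,-0.6],
])

```text
clock: 22.08
eef_pos: [0.6056, 0.0487, 0.1846]
orientation: [[0.001, -0.453, -0.891], [-0.0, -0.891, 0.453], [-1.0, -0.0, -0.001]]
contact_force: [-3.1, 1.7, 7.8]
width: 0.0256
```

```bash
python3 look.py b5 "(306,178)" "(331,165)" 30; python3 look.py b5 "(306,178)" "(331,165)" 30
```

```text
22.175 [0.6056 0.0487 0.1846] [-4.   0.9  8.5] [ 0.28  1.06 -0.01] 0.0256 [ 19.9  23.2  -7.3   0.  -59.5 -46.8]
22.275 [0.6056 0.0487 0.1846] [-3.8  1.1  7.3] [ 0.31  1.11 -0.04] 0.0257 [ 19.9  23.2  -7.3   0.  -59.5 -46.8]
```

View pics/b5.png

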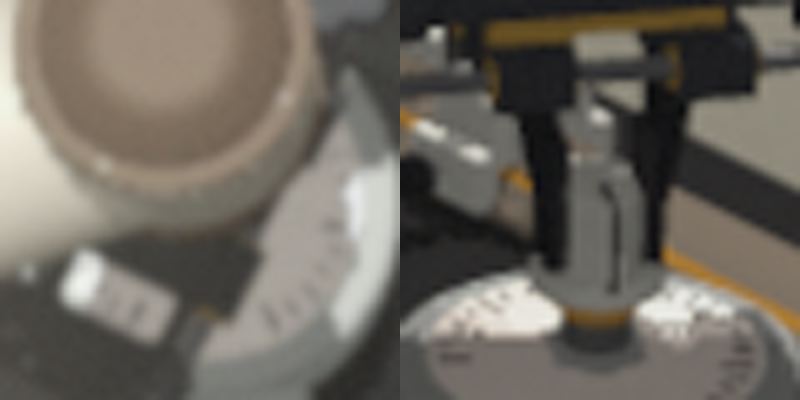

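Emit:
play_rows([
  [0,0,0,0.04,0.02,0.04,-0.6],
  [0,0,0,0,0,0,-0.6],
  [0,0,0,0,0,0,-0.6],
  [0,0,0,0,0,0,-0.6],
])

```text
clock: 22.78
eef_pos: [0.6056, 0.0487, 0.1846]
orientation: [[0.002, -0.453, -0.891], [-0.0, -0.891, 0.453], [-1.0, -0.001, -0.002]]
contact_force: [-2.9, 0.5, 9.7]
width: 0.0253
```

```bash
python3 look.py b6 "(306,178)" "(331,165)" 30; python3 look.py b6 "(306,178)" "(331,165)" 30
```

```text
22.875 [0.6055 0.0487 0.1846] [-2.9  0.5  8.5] [ 0.25  0.97 -0.03] 0.0259 [ 19.9  23.1  -7.4   0.1 -59.4 -46.9]
22.975 [0.6055 0.0487 0.1846] [-3.1  0.8  8.8] [0.3  0.93 0.02] 0.0261 [ 19.9  23.1  -7.4   0.1 -59.4 -46.9]
```

Emit:
play_rows([
  [0,0,0,0.02,0,0,-0.6],
  [0,0,0,0,0,0,-0.6],
  [0,0,0,0,0,0,-0.6],
])

```text
clock: 23.35
eef_pos: [0.6055, 0.0487, 0.1846]
orientation: [[0.002, -0.453, -0.891], [-0.0, -0.891, 0.453], [-1.0, -0.001, -0.002]]
contact_force: [-3.5, 0.5, 10.0]
width: 0.0258
```

```bash
python3 look.py b7 "(306,178)" "(331,165)" 25
```

```text
23.45 [0.6056 0.0487 0.1846] [-3.6 -0.2  9. ] [ 0.33  1.03 -0.05] 0.0254 [ 19.9  23.1  -7.4   0.1 -59.4 -46.9]
```

View pics/b7.png

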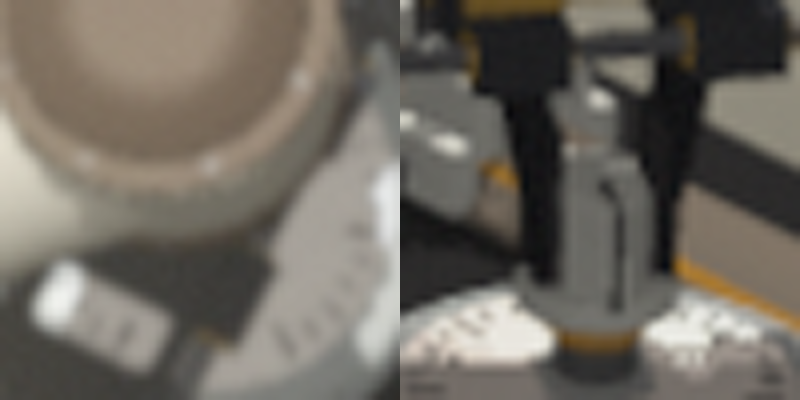

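View pics/b7_side.png

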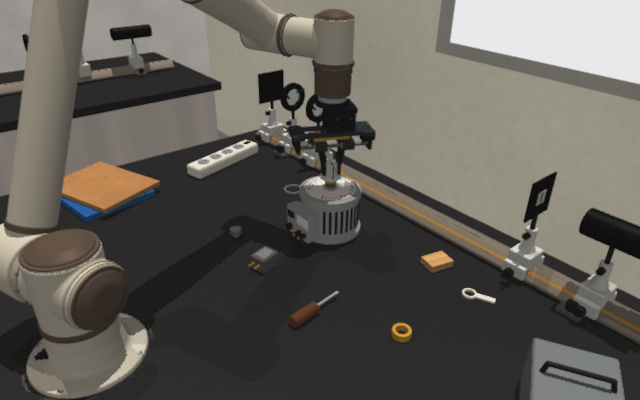

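The knob's skirt rests on the spacer, visible as a thin brass band at about (331,177). The bystanders are where they were. I'm handing the job in now.

```bash
python3 - <<'E'
from station import robot
print(robot.finish_job()); s=robot.state(); print(s["clock"],s["contact_force"],s["width"])
E
```

```text
the job is handed in; nothing more can be done
None
the job is handed in; nothing more can be done
```

The spacer ring is flat on the bearing nose and the pointer knob is fully home on it. The arm is still gripping the knob with 45 N and pressing it down, so you can tighten the grub screw. I handed in at about 23.5 s.

- **Spacer:** I took the smaller of the two brass rings, about 30 mm across in the images. It touched the nose at the expected height with about 5.5 N, and the pictures showed it level around the shaft.
- **Knob:** I gripped it by the bar sides and turned its nose to about -117° in the world frame. It slid down the D-shaft without resistance. Contact came at gripper height 0.1847 m, which puts the underside 150 mm above the bench, as specified.
- **Last check:** the wrist read 9–10 N vertically. With the -1 N reading while holding the knob free, that is a push of about 10–11 N.
- **Other things on the bench:** those visible in the last side view (adaptor, screwdriver, lens clip, filter box, small clamping knob) looked unmoved, as did the larger brass ring. I did not measure their positions.

**Checks that disagreed or were off:**
- The gripper read 28.5 mm on the nominally 30 mm ring. I kept it because it was centred in the jaws and the other ring is about 38 mm. The knob's home height also fits the specified 12 mm ring height.
- My image estimates of the shaft flat's angle ran from about -106° to -131°. The real evidence that it matched was the knob sliding on freely.
- A sideways force of about 3–4 N remains while pressing.

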